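Probe the griddle's test spots with a surface thermometer

TASK

Check the griddle on the hob with the red surface thermometer: take the thermometer out of its leaning stand and, holding it upright, set its spring-loaded copper foot lightly inside the white-ringed spot nearest you for a good second, then lift it clear and do the same on the farthest spot, and last on the middle one, between the two burners, where the plate heats last. The foot should be partly pushed in each time, never jammed home, and touch the plate nowhere outside the three rings; leave everything else as it stands. Finish with the thermometer still in the gripper, held upright and steady with its foot pressed on the middle spot.

Things in the scene. Friction and masses are not known exactly. Their poses are not given: they have to be found in the camera images.
- thermometer: Red-handled surface thermometer, 156 mm long, 0.13 kg, at the start in the stand and leaning with it. Origin: tip of its foot when not pushed in; z runs up its axis. Along z in mm: copper foot, 14 diameter, 0-14; steel stem, 8 diameter, to 46; black neck, 19 diameter, to 70 (fills the stand's hole); flange, 27 diameter, to 74; red handle to 156, the display on its -x face
- handle_grip (a point): Point on the thermometer's axis 120 mm up from the free foot's tip, the best height to grip. Axes as the thermometer's: z up the tool. Here the handle is a rounded bar 27 mm along x and 22 mm across y: grip the flat sides, across y.
- foot (a joint): How far the thermometer's spring-loaded copper foot is pushed into the stem, along the tool's axis: 0 out (free) to 0.008 m (hard stop). Spring 400 N/m with 1 N preload: about 1.8 N at 2 mm, 2.6 N at 4 mm, 4.2 N at 8 mm.
- foot_tip (a point): Centre of the flat underside of the copper foot (14 mm diameter), the face that must sit on a spot. z along the tool's axis, up the tool.
- stand: Fixed stand on the worktop: steel base 105 x 72 x 8 mm, two aluminium cheeks 46 mm over their outsides in y, and between them a black block with a hole 24 mm deep for the thermometer's neck, 1.5 mm clear all round. Origin on the worktop, 4 mm before the base's middle; y across the cheeks, z up. The hole leans 20 degrees from vertical in the x-z plane, top towards -x (roughly at the robot)
- stand_mouth (a point): Centre of the upper mouth of the stand's hole, where the thermometer's flange rests; z points up along the hole's leaning axis. Pull the thermometer out along this axis: its foot is clear of the mouth after 75 mm.
- griddle: Fixed black cast-iron griddle plate lying on the hob, 340 mm (x, away from the robot) by 240 mm (y), its rim 8 mm above the cooking surface, a loop handle at each end. Origin: middle of its underside; the cooking surface is flat at z = 10 mm above it, level, about 57 mm above the worktop.
- spot_near (a point): Centre of the test spot nearest the robot, on the cooking surface: a bare grey disc 30 mm across in a white ring 35 mm across, on the griddle's long centre line, 95 mm before its middle. z up.
- spot_middle (a point): Centre of the like spot in the middle of the griddle, on the cooking surface. z up.
- spot_far (a point): Centre of the like spot farthest from the robot, 95 mm beyond the griddle's middle, on the cooking surface. z up.
- oil_bottle: Bystander: loose clear oil bottle with yellow cap, 59 mm wide, 282 mm tall, left of the hob. Origin under its middle.
- pepper_mill: Bystander: loose dark wooden pepper mill, 58 mm diameter, 170 mm tall, left of the hob. Origin under its middle.
- spice_jar: Bystander: loose brown spice jar with black cap, 41 mm diameter, 85 mm tall, behind the stand. Origin under its middle.
- salt_pot: Bystander: loose turned wooden salt pot, 62 mm diameter, 50 mm tall, behind the stand. Origin under its middle.

How it is judged (in metres and radians):
On the way, in this order (a step that is already met when the one before it is completed fails the run):
1. the foot sits on the near spot, thermometer upright, foot partly pushed in, for a second (horizontal distance between foot_tip and spot_near below 0.009 m and value of joint foot between 0.001 and 0.0075 m and contact force between foot and griddle between 0.8 and 7 N and angle between thermometer's own z axis and vertical below 0.12 rad), for 0.8 s.
2. the thermometer is lifted clear of the plate (z of foot_tip in the frame of spot_middle above 0.01 m).
3. the same on the far spot (horizontal distance between foot_tip and spot_far below 0.009 m and value of joint foot between 0.001 and 0.0075 m and contact force between foot and griddle between 0.8 and 7 N and angle between thermometer's own z axis and vertical below 0.12 rad), for 0.8 s.
4. the thermometer is lifted clear of the plate (z of foot_tip in the frame of spot_middle above 0.01 m).
At the end, for the whole second after the job is handed in: The thermometer is in the gripper, still, upright within 0.12 rad (7 degrees), out of its stand, its foot's centre within 9 mm of the middle spot's centre, the foot pushed in between 1 and 7.5 mm and pressing on the griddle with 0.8 to 7 N; the bystanders stand within 30 mm of where they were (horizontal distance between foot_tip and spot_middle below 0.009 m and value of joint foot between 0.001 and 0.0075 m and contact force between foot and griddle between 0.8 and 7 N and angle between thermometer's own z axis and vertical below 0.12 rad and contact force between the fingers and thermometer above 2 N and contact force between stand and thermometer below 0.1 N and linear speed of thermometer below 0.02 m/s and distance of each of oil_bottle, pepper_mill, spice_jar, salt_pot from where it was at the start of the episode below 0.03 m and angle between each of oil_bottle, pepper_mill, spice_jar, salt_pot's own z axis and vertical below 0.3 rad); the arm keeps its last pose, push and grip.
It fails at once if the foot or anything else of the thermometer or robot touches the griddle away from the three spots ((contact force between thermometer and griddle above 0.3 N and distance between foot_tip and spot_near above 0.022 m and distance between foot_tip and spot_middle above 0.022 m and distance between foot_tip and spot_far above 0.022 m) or contact force between any of the arm, the fingers and griddle above 1 N).
It fails at once if the thermometer is jammed on the plate (over 15 N) (contact force between thermometer and griddle above 15 N).
It fails at once if a bystander is knocked away or over (distance of any of oil_bottle, pepper_mill, spice_jar, salt_pot from where it was at the start of the episode above 0.03 m).
It also fails if it takes over 67 s, if anything falls off the work surface, if the arm or the gripper's body presses on something with over 40 N, if the wrist force passes 120 N, or if a joint passes its speed limit or range.

ROBOT

A 6-joint arm with a two-finger parallel gripper is mounted at the origin on a cart in front of the work surface, level with it; the furniture and walls round the work are solid. World frame = base frame: x ahead of the robot, y to its left, z up, the work surface at z = 0. Lengths are in m, angles in degrees, forces in N, time in s.
With the tool pointing down it reaches from about 0.25 to 0.725 m from the base axis. Payload 9.7 kg.
Tool frame: the origin (TCP) lies midway between the tips of the shut fingers; the grasp point (between the pads) lies 19 mm behind it; z points along the fingers, y is the line along which they close (so a half turn about z gives the same grasp; the last joint's range is limited). The gripper opens to 85 mm and grips with 20 to 120 N. Pads are 22 mm wide; open, the fingers measure 114 mm over their backs; the gripper's body (76 mm by 85 mm) begins 54 mm behind the grasp point. The pads swing forward as they close: fully open they stand 13 mm farther back than shut.
Start: joints at [-71.219, 4.979, 10.078, 95.1, 0, 90], TCP at [0.177, -0.521, 0.231] pointing down, gripper open.
Joint ranges: [-179.16, 179.16], [-48.56, 103.87], [-65.8, 70.77], [-126.05, 130.52], [-82.76, 87.17], [-180, 180]. Speed limits (degrees/s): [127.2, 127.2, 147.25, 180, 180, 180].

INTERFACE

Orientations are given as [roll, pitch, yaw] about the fixed x, y, z axes, in that order (R = Rz(yaw) Ry(pitch) Rx(roll)).
In Python, from workcell import * gives the robot as it stands.
- The arm moves only by the tool servo_tool, never from a script. Its argument "moves" is a list of rows, each a list of 4 numbers: the shift along the world's x, y, z in cm, then the turn about the world's z in rad. A call has 1 to 20 rows; each row is the pose to reach, as a shift and turn from the pose commanded when the call began; what a row does not reach only later rows make up. A row lasts 1/12 s, in which the tool goes at most 41.7 mm and 7.16 degrees, less where a joint would pass 70% of its speed; a pose out of reach is approached as far as the arm can. A call with a gripper value outside its range is refused whole. "claw" is the closure, from 0 (fully open) to 1 (shut), set as the call begins (left out, the last holds). The fingers move at their own pace and stop on an object; "force" is the grip in N (left out, the last holds). Time passes only in rows, so rows that repeat a pose let the fingers close. It gives the time, the measured TCP pose, the force, the opening and the grip force at its end, in the units of the state.
- get_obs(): the state, without advancing time (a new reading comes with each control period).
- camera(name): name is "scene" or "top"; returns the picture (420x560x3 uint8, red, green, blue); there is no depth.
- get_calibration(name): a dict with "fx", "fy", "cx", "cy" (pixels), "rvec" (rotation vector, rad) and "tvec" (3), from world to camera coordinates, as OpenCV has them. Camera axes: x right, y down, z forward; pixel columns grow to the right and rows downward; lengths in m; the calibration is good to about 2 mm. A picture is of the moment at which its call begins. get_calibration takes no time and is no camera call.
- job_done(): hands the job in; it is judged then, once.
The state is a dict: "time": time; "q": joint angles; "qd": joint speeds; "joint_efforts": joint torques, N m; "ee_pos": TCP position; "tcp_rot": TCP orientation; "wrist_force": force on the tool from outside, world axes, zero at the start; "torque": the same for the moment, N m; "opening": finger opening in m; "grasp_force": force on a finger pad.
Only numpy, scipy, OpenCV 4.12 (cv2) and the standard library are available. Lean on these libraries where they do the work, as an engineer would, in place of code of your own. Each camera call takes 0.05 s, during which the arm holds its last target. There are 200 camera calls.

## Working session

There is one attempt and no reset: what is moved stays moved. The work goes in short steps, Python scripts to look and compute and a tool call to move; the robot and the scene stay as the last step left them, time stands still between calls to the robot, and variables do not carry over. Pictures are saved under pics/ and viewed, at most 10 in all, crops included, and the job is handed in when it is done.

Besides the shell and the picture viewer there is one more tool, called after "Request:" as name(argument=value, ...) on one line, values as JSON. servo_tool: Moves the arm, as the interface text tells. Its arguments: {"type":"object","properties":{"moves":{"type":"array","items":{"type":"array","items":{"type":"number"}}},"claw":{"type":"number"},"force":{"type":"number"}},"required":["moves"]}

```bash
mkdir -p pics
python3 - <<'E'
from workcell import *
import cv2
for n in("scene","top"):
    im=camera(n); cv2.imwrite(f"pics/{n}0.png",im[:,:,::-1]); c=get_calibration(n); print(n,c)
print(get_obs())
E
```

```text
scene {'fx': 467.2006004616967, 'fy': 467.2006004616967, 'cx': 287.94059586519404, 'cy': 203.05782765895, 'rvec': array([ 2.34016901, -0.60760522,  0.21541176]), 'tvec': array([-0.48377481,  0.27301261,  1.45343877])}
top {'fx': 395.8840569557098, 'fy': 395.8840569557098, 'cx': 278.1089690722866, 'cy': 208.79720142841612, 'rvec': array([ 2.20745534, -2.17859984,  0.09978419]), 'tvec': array([-0.03133421,  0.54991836,  1.2653064 ])}
{'time': 0.1, 'q': array([-7.12198716e+01,  5.00903988e+00,  1.00396909e+01,  9.50987638e+01,
        1.98966919e-03,  8.99999008e+01]), 'qd': array([ 0.09007173, -0.05564218,  0.114923  ,  0.09917725,  0.09285784,
       -0.01731947]), 'joint_efforts': array([-2.70584162e-03, -5.21562052e+01,  4.65653765e+01,  1.60196068e-02,
       -1.13608103e-04, -1.64661321e-05]), 'ee_pos': array([ 0.17701239, -0.52053148,  0.23064973]), 'tcp_rot': array([-1.79931887e+02, -1.98978571e-03,  1.87802252e+01]), 'wrist_force': array([-0.83285298,  0.39718444, -0.62660631]), 'torque': array([-0.02678852, -0.0482664 ,  0.00585947]), 'grasp_force': 0.0, 'opening': 0.08561692248062731}
```

View pics/scene0.png

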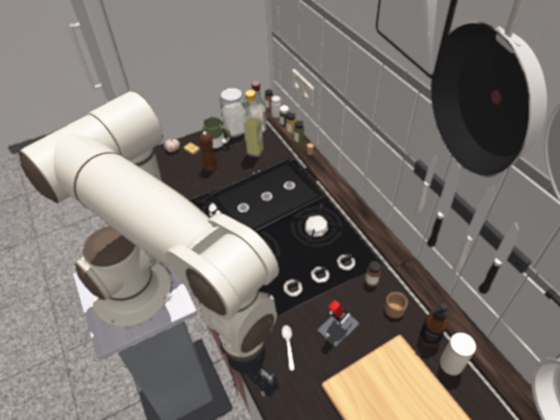

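View pics/top0.png

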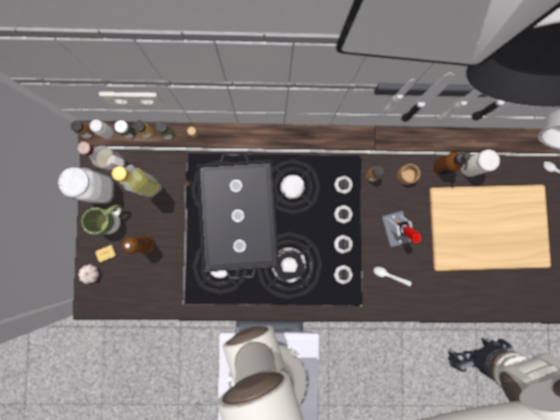

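The top view shows the griddle with its spots at about (236,185), (238,215) and (239,246). The stand is near (398,228) and the red handle near (412,235). The scene view shows the handle at about (336,310), but the arm hides the griddle there.

```bash
cat > h.py <<'E'
from workcell import *
import cv2, numpy as np
def cal(n):
    c=get_calibration(n); R=cv2.Rodrigues(c["rvec"])[0]; K=np.array([[c["fx"],0,c["cx"]],[0,c["fy"],c["cy"]],[0,0,1]]); return K,R,np.array(c["tvec"])
def ray(n,p):
    K,R,t=cal(n); d=R.T@np.linalg.inv(K)@np.array([p[0],p[1],1.]); return -R.T@t,d/np.linalg.norm(d)
def plane(n,p,z):
    o,d=ray(n,p); return o+d*(z-o[2])/d[2]
def proj(n,P):
    K,R,t=cal(n); q=K@(R@np.array(P,float)+t); return q[:2]/q[2]
def tri(p1,p2,n1="scene",n2="top"):
    o1,d1=ray(n1,p1); o2,d2=ray(n2,p2)
    s=np.linalg.lstsq(np.c_[d1,-d2],o2-o1,rcond=None)[0]; a=o1+s[0]*d1; b=o2+s[1]*d2
    return (a+b)/2, np.linalg.norm(a-b)
def redmask(im):
    i=im.astype(int); return ((i[:,:,0]>110)&(i[:,:,1]<70)&(i[:,:,2]<70)).astype(np.uint8)
E
python3 - <<'E'
from h import *
ims={n:cv2.imread(f"pics/{n}0.png")[:,:,::-1] for n in("scene","top")}
for n in ims:
    m=redmask(ims[n]); k,l,s,c=cv2.connectedComponentsWithStats(m)
    for i in range(1,k):
        if s[i,4]>15: print(n,s[i],c[i])
    print(n,"cam",ray(n,(0,0))[0])
t=ims["top"].astype(int); g=cv2.cvtColor(ims["top"],cv2.COLOR_RGB2GRAY)
roi=g.copy()[165:270,205:272]; k,l,s,c=cv2.connectedComponentsWithStats((roi>120).astype(np.uint8))
for i in range(1,k):
    if s[i,4]>20: p=c[i]+[205,165]; print("spot",s[i],p,plane("top",p,.057))
a=ims["top"][195:265,365:435]; b=ims["scene"][285:355,300:370]
cv2.imwrite("pics/c1.png",np.hstack([cv2.resize(x,(400,400),interpolation=cv2.INTER_CUBIC) for x in(a,b)])[:,:,::-1])
E
```

```text
scene [329 300  13  15 125] [335.168 306.696]
scene cam [ 0.0670343  -0.91803916  1.25449939]
top [404 225  18  19 191] [412.63350785 234.51832461]
top cam [ 4.56738625e-01 -1.28161113e-03  1.30222138e+00]
spot [ 23  13  15  15 170] [235.31764706 185.28823529] [0.62024457 0.11278423 0.057     ]
spot [ 26  44  14  14 162] [237.37037037 215.24691358] [0.52549632 0.10441613 0.057     ]
spot [ 27  74  15  14 163] [239.06748466 245.47239264] [0.43091958 0.09723173 0.057     ]
```

View pics/c1.png

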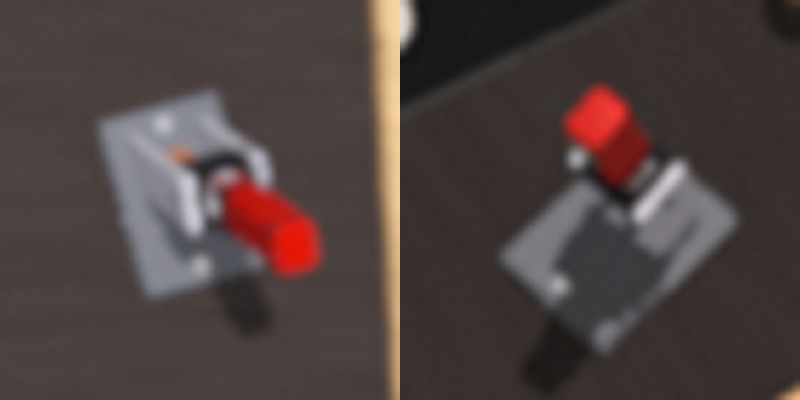

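The crop shows the base's top corners at crop pixels (98,123), (217,92), (265,270) and (150,298). The handle's end face is at (296,247) in the top view and (198,118) in the scene view, and the stand's hole is near (222,175).

Run:
```python
from h import *
f=lambda u,o:(np.array(u)+.5)*70/400-.5+np.array(o)
C=[plane("top",f(u,(365,195)),.008)[:2] for u in[(98,123),(217,92),(267,268),(150,298)]]
C=np.array(C);print(C,C.mean(0)); 
for i in range(4): e=C[(i+1)%4]-C[i]; print(np.linalg.norm(e),np.degrees(np.arctan2(e[1],e[0])))
P,e=tri(f((198,118),(300,285)),f((296,247),(365,195)));print("top",P,e)
# bases via scene
D=np.array([plane("scene",f(u,(300,285)),.008)[:2] for u in[(100,257),(340,222),(200,353)]]);print(D)
for yaw in(10,14,17,20):
  y=np.radians(yaw);c=C.mean(0)
  # origin is 4mm before base middle along x ; lean axis
  a=np.array([-np.sin(.349)*np.cos(y),-np.sin(.349)*np.sin(y),np.cos(.349)])
  print(yaw,"mouth = flange z70 est:",P-a*.086,"grip",P-a*.036, "axis",a, "base off",(P-a*.086)[:2]-c)
```

```text
[[ 0.53176683 -0.36559432]
 [ 0.55060873 -0.43471032]
 [ 0.44974441 -0.46251835]
 [ 0.43178513 -0.39486558]] [ 0.49097628 -0.41442214]
0.07163825823842332 -74.75099184818521
0.10462742059426172 -164.5866094821633
0.06999595073881339 104.86699548710612
0.10417844406336177 16.31824828617889
top [ 0.46129639 -0.4225071   0.16199697] 0.00012382009948300136
[[ 0.4310091  -0.39516517]
 [ 0.54763663 -0.43824756]
 [ 0.44740934 -0.46294435]]
10 mouth = flange z70 est: [ 0.49025803 -0.41740039  0.08118147] grip [ 0.47341987 -0.42036941  0.12816723] axis [-0.33676315 -0.05938043  0.93971514] base off [-0.00071825 -0.00297824]
14 mouth = flange z70 est: [ 0.48983125 -0.41539257  0.08118147] grip [ 0.47324122 -0.41952893  0.12816723] axis [-0.33180064 -0.08272719  0.93971514] base off [-0.00114503 -0.00097042]
17 mouth = flange z70 est: [ 0.4894198  -0.41390892  0.08118147] grip [ 0.47306898 -0.41890786  0.12816723] axis [-0.32701631 -0.09997892  0.93971514] base off [-0.00155648  0.00051323]
20 mouth = flange z70 est: [ 0.48893126 -0.41244884  0.08118147] grip [ 0.47286448 -0.41829667  0.12816723] axis [-0.32133566 -0.11695661  0.93971514] base off [-0.00204502  0.00197331]
```

Request:
servo_tool(moves=[[1,0.3,0,-0.01],[3,1,0,-0.02],[5.5,1.9,0,-0.03],[8,2.8,0,-0.04],[11,3.8,0,-0.057],[14,4.8,0,-0.057],[17,5.8,0,-0.057],[20,6.8,0,-0.057],[22.5,7.7,0,-0.057],[25,8.5,0,-0.057],[27,9.2,0,-0.057],[28.5,9.7,0,-0.057],[29.3,10,0,-0.057],[29.6,10.1,0,-0.057],[29.6,10.1,0,-0.057],[29.6,10.1,0,-0.057]], claw=0)

```text
time: 1.43
ee_pos: [0.4724, -0.4201, 0.2313]
tcp_rot: [-180.0, 0.0, 15.5]
wrist_force: [-0.2, 0.1, 0.6]
opening: 0.0853
grasp_force: 0.0
```

Request:
servo_tool(moves=[[0,0,-0.5,0],[0,0,-1.5,0],[0,0,-2.7,0],[0,0,-4,0],[0,0,-5.3,0],[0,0,-6.6,0],[0,0,-8,0],[0,0,-9.3,0],[0,0,-10.5,0],[0,0,-11.5,0],[0,0,-12,0],[0,0,-12.2,0],[0,0,-12.2,0],[0,0,-12.2,0]])

```text
time: 2.6
ee_pos: [0.4732, -0.4199, 0.1099]
tcp_rot: [180.0, -0.0, 15.5]
wrist_force: [0.0, -0.4, -0.4]
opening: 0.0854
grasp_force: 0.0
```

Run:
```python
from h import *
o=get_obs();print(o["ee_pos"],o["tcp_rot"],o["wrist_force"])
b=camera("scene")[265:365,280:380];a=camera("top")[180:280,350:450]
cv2.imwrite("pics/c2.png",np.hstack([cv2.resize(x,(400,400),interpolation=cv2.INTER_CUBIC) for x in(a,b)])[:,:,::-1])
```

```text
[ 0.47323598 -0.41991056  0.10992672] [ 1.79959095e+02 -2.56050632e-02  1.55144326e+01] [ 0.02662279 -0.3587256  -0.35503572]
```

View pics/c2.png

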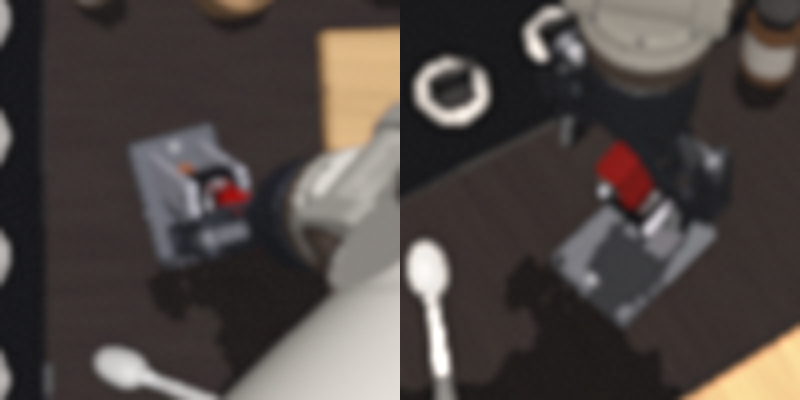

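The handle stands between the open fingers in both views, so I'm closing on it.

Request:
servo_tool(moves=[[0,0,0,0],[0,0,0,0],[0,0,0,0],[0,0,0,0],[0,0,0,0],[0,0,0,0],[0,0,0,0],[0,0,0,0],[0,0,0,0],[0,0,0,0]], claw=1, force=30)

```text
time: 3.53
ee_pos: [0.4731, -0.4197, 0.1094]
tcp_rot: [180.0, -0.0, 15.5]
wrist_force: [-0.5, 0.8, 1.7]
opening: 0.0216
grasp_force: 32.0
```

Request:
servo_tool(moves=[[-0.07,-0.02,0.2,0],[-0.17,-0.05,0.5,0],[-0.33,-0.09,0.94,0],[-0.49,-0.14,1.4,0],[-0.66,-0.18,1.88,0],[-0.82,-0.23,2.35,0],[-0.99,-0.27,2.82,0],[-1.15,-0.32,3.29,0],[-1.32,-0.36,3.76,0],[-1.48,-0.41,4.23,0],[-1.65,-0.46,4.7,0],[-1.75,-0.48,5.0,0],[-1.81,-0.5,5.17,0],[-1.81,-0.5,5.17,0],[-1.81,-0.5,5.17,0]])

```text
time: 4.78
ee_pos: [0.455, -0.4247, 0.1609]
tcp_rot: [-180.0, 0.0, 15.5]
wrist_force: [-0.2, 0.4, -1.1]
opening: 0.0218
grasp_force: 31.8
```

Run:
```python
from h import *
b=camera("scene")[265:365,280:380];a=camera("top")[180:280,350:450]
cv2.imwrite("pics/c3.png",np.hstack([cv2.resize(x,(400,400),interpolation=cv2.INTER_CUBIC) for x in(a,b)])[:,:,::-1])
```

```text
(no output)
```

View pics/c3.png

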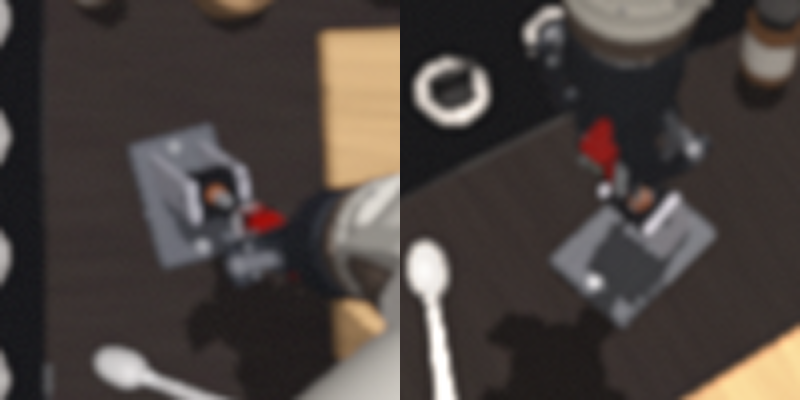

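The thermometer is drawn up, with the copper foot still in the mouth (top crop (215,190)). Next I push it against the mouth's rim, which swings it upright between the pads.

Request:
servo_tool(moves=[[0.19,0.05,0,0],[0.39,0.11,0,0],[0.63,0.17,0.08,0],[0.87,0.24,0.16,0],[1.11,0.31,0.23,0],[1.35,0.37,0.3,0],[1.59,0.44,0.35,0],[1.83,0.51,0.4,0],[2.07,0.57,0.45,0],[2.31,0.64,0.5,0],[2.55,0.71,0.53,0],[2.8,0.77,0.56,0],[3.04,0.84,0.59,0],[3.28,0.91,0.62,0],[3.52,0.97,0.64,0],[3.76,1.04,0.65,0],[4.0,1.1,0.66,0],[4.05,1.12,0.66,0],[4.05,1.12,0.66,0]])

```text
time: 6.47
ee_pos: [0.4958, -0.4134, 0.1676]
tcp_rot: [180.0, -0.0, 15.5]
wrist_force: [-2.2, -0.9, -0.9]
opening: 0.0214
grasp_force: 32.3
```

Run:
```python
from h import *
b=camera("scene")[265:365,280:380];a=camera("top")[180:280,350:450]
cv2.imwrite("pics/c4.png",np.hstack([cv2.resize(x,(400,400),interpolation=cv2.INTER_CUBIC) for x in(a,b)])[:,:,::-1])
```

```text
(no output)
```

View pics/c4.png

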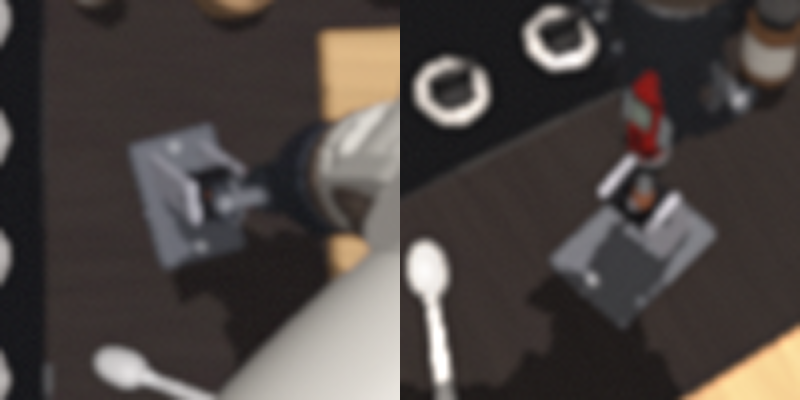

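Request:
servo_tool(moves=[[0,0,0.2,0],[0,0,0.5,0],[0,0,1,0],[0,0,1.5,0],[0,0,2.2,0],[0,0,3,0],[0,0,4,0],[0,0,5,0],[0,0,6,0],[0,0,7,0],[0,0,7.7,0],[0,0,8,0],[0,0,8,0],[0,0,8,0]])

```text
time: 7.73
ee_pos: [0.4956, -0.4135, 0.2475]
tcp_rot: [180.0, -0.0, 15.5]
wrist_force: [-0.0, 0.0, -1.2]
opening: 0.0217
grasp_force: 32.2
```

Run:
```python
from h import *
S=camera("scene");T=camera("top");cv2.imwrite("pics/s5.png",S[:,:,::-1]);cv2.imwrite("pics/t5.png",T[:,:,::-1])
o=get_obs();G=o["ee_pos"]+[0,0,.019];print(G,o["wrist_force"])
for n in("scene","top"): print(n,"grip",proj(n,G),"foot if upright",proj(n,G-[0,0,.12]),"10deg",proj(n,G-np.array([.964*.0208,.267*.0208,.118])),"-10",proj(n,G-np.array([-.964*.0208,-.267*.0208,.118])))
a=T[180:280,350:450];b=S[235:335,290:390]
cv2.imwrite("pics/c5.png",np.hstack([cv2.resize(x,(400,400),interpolation=cv2.INTER_CUBIC) for x in(a,b)])[:,:,::-1])
```

```text
[ 0.49536939 -0.41342986  0.26591413] [ 0.00100388  0.62011069 -0.91408007]
scene grip [346.31142002 275.34260529] foot if upright [342.78899769 300.15284443] 10deg [337.67707531 304.60985399] -10 [347.93174064 295.00000393]
top grip [427.25744253 224.85278812] foot if upright [411.14991766 226.16309442] 10deg [413.35725328 233.01536674] -10 [409.42969288 219.28765479]
```

View pics/c5.png

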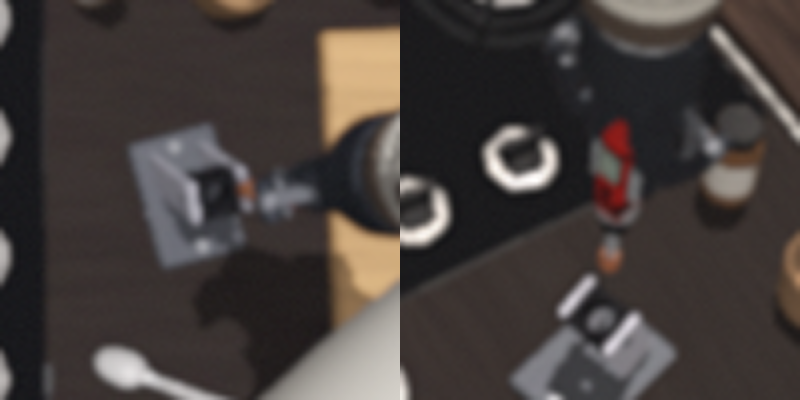

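Run:
```python
from h import *
G=get_obs()["ee_pos"]; c={}
for n,(x,y) in (("scene",(342,300)),("top",(411,227))):
    im=cv2.imread(f"pics/{n[0]}5.png")[:,:,::-1]; h=cv2.cvtColor(im,cv2.COLOR_RGB2HSV).astype(int); 
    m=((h[:,:,0]<16)&(h[:,:,1]>90)&(h[:,:,2]>70)).astype(np.uint8); w=np.zeros_like(m); w[y-7:y+8,x-7:x+8]=m[y-7:y+8,x-7:x+8]
    k,l,s,cc=cv2.connectedComponentsWithStats(w)
    for i in range(1,k): print(n,s[i],cc[i])
    i=1+np.argmax(s[1:,4]); c[n]=cc[i]
print(tri(c["scene"],c["top"]),G)
P,e=tri(c["scene"],c["top"]); print("rel",P-G)
for z in(.14,.145,.15,.155,.16): print(z,plane("scene",c["scene"],z)-G,plane("top",c["top"],z)-G)
```

```text
scene [339 297   7   7  31] [341.64516129 300.12903226]
top [409 226   5   3  11] [411.         227.09090909]
(array([ 0.49244665, -0.41245834,  0.14708806]), np.float64(0.00034251312125106563)) [ 0.49536939 -0.41342986  0.24691413]
rel [-0.00292274  0.00097152 -0.09982606]
0.14 [-0.00036681  0.004262   -0.10691413] [-0.00254693 -0.00162949 -0.10691413]
0.145 [-0.00228681  0.00197904 -0.10191413] [-0.00270217  0.00015062 -0.10191413]
0.15 [-0.00420682 -0.00030392 -0.09691413] [-0.00285741  0.00193074 -0.09691413]
0.155 [-0.00612682 -0.00258688 -0.09191413] [-0.00301264  0.00371085 -0.09191413]
0.16 [-0.00804682 -0.00486984 -0.08691413] [-0.00316788  0.00549097 -0.08691413]
```

Both views put the foot within about 2 degrees of upright, and it sits about 3 mm behind the TCP in x. Next I carry it over to the near spot.

Request:
servo_tool(moves=[[-0.1,0.5,0,0],[-0.2,1.5,0,0],[-0.4,3,0,0],[-0.6,5,0,0],[-0.9,7.5,0,0],[-1.2,10,0,0],[-1.5,12.5,0,0],[-1.8,15,0,0],[-2.1,17.5,0,0],[-2.4,20,0,0],[-2.7,22.5,0,0],[-3,25,0,0],[-3.3,27.5,0,0],[-3.6,30,0,0],[-3.9,32.5,0,0],[-4.2,35,0,0],[-4.5,37.5,0,0],[-4.8,40,0,0],[-5.1,42.5,0,0],[-5.4,45,0,0]])

```text
time: 9.5
ee_pos: [0.4403, 0.0381, 0.2475]
tcp_rot: [-180.0, -0.0, 15.5]
wrist_force: [0.8, 0.8, -1.7]
opening: 0.0217
grasp_force: 32.2
```

Request:
servo_tool(moves=[[-0.3,2,0,0],[-0.5,3.8,0,0],[-0.6,5,0,0],[-0.7,5.8,0,0],[-0.8,6.1,0,0],[-0.8,6.1,-0.5,0],[-0.8,6.1,-1.5,0],[-0.8,6.1,-2.7,0],[-0.8,6.1,-4,0],[-0.8,6.1,-5,0],[-0.8,6.1,-6,0],[-0.8,6.1,-6.5,0],[-0.8,6.1,-6.5,0],[-0.8,6.1,-6.5,0],[-0.8,6.1,-6.5,0]])

```text
time: 10.75
ee_pos: [0.4337, 0.0975, 0.1832]
tcp_rot: [180.0, -0.0, 15.5]
wrist_force: [0.2, 0.2, -0.7]
opening: 0.022
grasp_force: 32.2
```

Run:
```python
from h import *
S=camera("scene");T=camera("top");cv2.imwrite("pics/s6.png",S[:,:,::-1]);cv2.imwrite("pics/t6.png",T[:,:,::-1])
o=get_obs();G=o["ee_pos"];print(G,o["wrist_force"])
F=G+[-.0028,0,-.103]
x,y=proj("scene",F).astype(int);u,v=proj("top",F).astype(int);print(x,y,u,v,proj("scene",F),proj("top",F))
a=T[v-40:v+40,u-40:u+40];b=S[y-40:y+40,x-40:x+40]
cv2.imwrite("pics/c6.png",np.hstack([cv2.resize(q,(400,400),interpolation=cv2.INTER_CUBIC) for q in(a,b)])[:,:,::-1])
```

```text
[0.4337825  0.09753837 0.18321893] [ 0.39751792 -0.16285071 -0.92713813]
242 202 238 245 [242.53170756 202.67920449] [238.36528762 245.60081877]
```

View pics/c6.png

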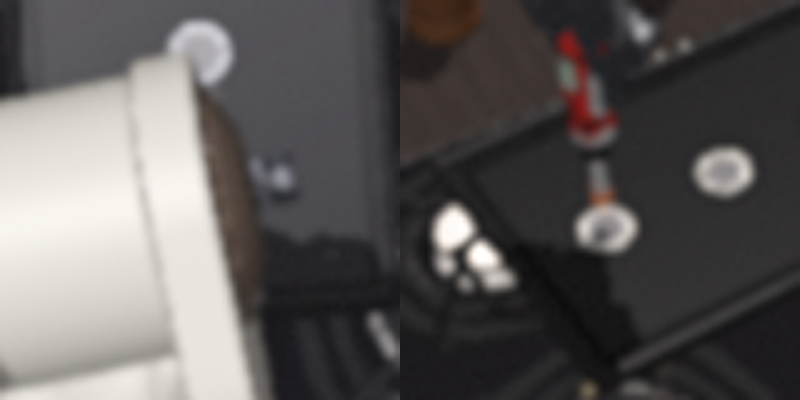

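In the scene crop the foot at (600,197) hangs just above the near ring, whose centre is (607,229). The middle ring is at (724,171). In the top view the arm hides the foot. I'll check the spots in this second view.

Run:
```python
from h import *
S=cv2.imread("pics/s6.png")[:,:,::-1]; g=cv2.cvtColor(S,cv2.COLOR_RGB2GRAY)
for q,s in(((243,208),(.4309,.0972,.057)),((266,196),(.5255,.1048,.057))):
    w=np.zeros_like(g);w[q[1]-9:q[1]+9,q[0]-10:q[0]+10]=(g[q[1]-9:q[1]+9,q[0]-10:q[0]+10]>100)
    k,l,st,c=cv2.connectedComponentsWithStats(w);i=1+np.argmax(st[1:,4]);p=st[i,:2]+(st[i,2:4]-1)/2
    print(st[i],c[i],p,plane("scene",p,.057),plane("scene",c[i],.057),"expected",proj("scene",s))
h=cv2.cvtColor(S,cv2.COLOR_RGB2HSV).astype(int);m=((h[:,:,0]<16)&(h[:,:,1]>90)&(h[:,:,2]>70)).astype(np.uint8)
w=np.zeros_like(m);w[196:206,237:248]=m[196:206,237:248];k,l,st,c=cv2.connectedComponentsWithStats(w);print(st[1:],c[1:])
G=get_obs()["ee_pos"]
for r in(-.095,-.1): print(r,proj("scene",G+[-.0028,0,r]))
```

```text
[237 199  13  13  97] [242.7628866  206.34020619] [243. 205.] [0.43499794 0.1070135  0.057     ] [0.43165175 0.10179387 0.057     ] expected [243.13237364 207.29005236]
[261 192  12   9  91] [266.32967033 195.87912088] [266.5 196. ] [0.52488291 0.10482757 0.057     ] [0.5246263  0.10563893 0.057     ] expected [266.66029457 195.94151602]
[[240 200   5   3  10]] [[242.  201.3]]
-0.095 [242.32874704 201.09280468]
-0.1 [242.45577547 202.08569666]
```

Request:
servo_tool(moves=[[0,0,-0.3,0],[0,0,-0.8,0],[0,0,-1.3,0],[0,0,-1.7,0],[0,0,-1.9,0],[0,0,-2.0,0],[0,0,-2.0,0],[0,0,-2.0,0]])

```text
time: 11.52
ee_pos: [0.4335, 0.0975, 0.1626]
tcp_rot: [180.0, -0.0, 15.5]
wrist_force: [-0.0, -0.3, -0.6]
opening: 0.0216
grasp_force: 32.2
```

Request:
servo_tool(moves=[[0,0,-0.1,0],[0,0,-0.2,0],[0,0,-0.2,0],[0,0,-0.2,0]])

```text
time: 11.85
ee_pos: [0.4335, 0.0975, 0.1606]
tcp_rot: [180.0, -0.0, 15.5]
wrist_force: [-0.7, 0.5, -0.5]
opening: 0.0216
grasp_force: 32.2
```

Request:
servo_tool(moves=[[0,0,-0.1,0],[0,0,-0.2,0],[0,0,-0.2,0],[0,0,-0.2,0]])

```text
time: 12.18
ee_pos: [0.4334, 0.0975, 0.1585]
tcp_rot: [180.0, 0.0, 15.5]
wrist_force: [-1.4, -0.4, -1.9]
opening: 0.0217
grasp_force: 32.2
```

Request:
servo_tool(moves=[[0,0,-0.1,0],[0,0,-0.2,0],[0,0,-0.2,0],[0,0,-0.2,0]])

```text
time: 12.52
ee_pos: [0.4335, 0.0975, 0.1567]
tcp_rot: [180.0, -0.0, 15.5]
wrist_force: [0.2, 0.5, 0.0]
opening: 0.0219
grasp_force: 32.3
```

Request:
servo_tool(moves=[[0,0,-0.1,0],[0,0,-0.2,0],[0,0,-0.2,0],[0,0,-0.2,0]])

```text
time: 12.85
ee_pos: [0.4335, 0.0975, 0.1546]
tcp_rot: [-180.0, -0.0, 15.5]
wrist_force: [-0.3, -0.1, 0.8]
opening: 0.0214
grasp_force: 32.4
```

Request:
servo_tool(moves=[[0,0,-0.1,0],[0,0,-0.1,0],[0,0,-0.1,0],[0,0,-0.1,0],[0,0,-0.1,0],[0,0,-0.1,0]])

```text
time: 13.35
ee_pos: [0.4335, 0.0975, 0.1536]
tcp_rot: [-180.0, -0.0, 15.5]
wrist_force: [0.3, -0.7, 1.6]
opening: 0.0214
grasp_force: 32.4
```

```bash
cat > w.py <<'E'
from h import *
W=[]
for i in range(20): S=camera("scene"); o=get_obs(); W.append(np.r_[o["wrist_force"],o["ee_pos"]])
print(o["time"],np.mean(W,0).round(4),np.std(W,0)[2])
E
python3 w.py
```

```text
14.35 [0.2938 0.0298 1.3479 0.4335 0.0975 0.1536] 0.5296187752120163
```

Request:
servo_tool(moves=[[0,0,0.3,0],[0,0,1,0],[0,0,2,0],[0,0,3,0],[0,0,3.7,0],[0,0,4,0],[0,0,4,0],[1,0.1,4,0],[3,0.3,4,0],[5.5,0.5,4,0],[8,0.7,4,0],[10.5,0.9,4,0],[13,1.1,4,0],[15.5,1.3,4,0],[17.5,1.45,4,0],[18.6,1.53,4,0],[18.95,1.56,4,0],[18.95,1.56,4,0],[18.95,1.56,4,0],[18.95,1.56,4,0]])

```text
time: 16.02
ee_pos: [0.6224, 0.1131, 0.1937]
tcp_rot: [-180.0, 0.0, 15.5]
wrist_force: [0.1, -0.5, -1.3]
opening: 0.0217
grasp_force: 32.2
```

```bash
python3 w.py
python3 - <<'E'
from h import *
S=camera("scene");G=get_obs()["ee_pos"]
print("foot mid pred",proj("scene",G+[-.0028,0,-.095]), "spots seen/expected")
cv2.imwrite("pics/s7.png",S[:,:,::-1])
g=cv2.cvtColor(S,cv2.COLOR_RGB2GRAY);h=cv2.cvtColor(S,cv2.COLOR_RGB2HSV).astype(int);m=((h[:,:,0]<16)&(h[:,:,1]>90)&(h[:,:,2]>70)).astype(np.uint8)
u,v=proj("scene",G+[-.0028,0,-.095]).astype(int)
w=np.zeros_like(m);w[v-6:v+7,u-6:u+7]=m[v-6:v+7,u-6:u+7];k,l,st,c=cv2.connectedComponentsWithStats(w);print(st[1:],c[1:])
for s in((.4309,.0972,.057),(.5255,.1048,.057),(.6202,.1128,.057)):
    e=proj("scene",s);x,y=e.astype(int);w=np.zeros_like(g);w[y-8:y+9,x-10:x+11]=g[y-8:y+9,x-10:x+11]>100
    k,l,st,c=cv2.connectedComponentsWithStats(w);i=1+np.argmax(st[1:,4]);print(st[i],c[i],"exp",e,plane("scene",c[i],.057))
E
```

```text
17.0167 [ 0.0578 -0.0096 -0.9588  0.6228  0.1131  0.1938] 0.3981348784539269
foot mid pred [289.01308363 176.65864166] spots seen/expected
[[287 176   5   4  18]] [[289.         177.33333333]]
[237 203  13  10  98] [242.66326531 207.29591837] exp [243.13237364 207.29005236] [0.42948403 0.09797039 0.057     ]
[261 192  12   9  90] [266.28888889 195.92222222] exp [266.66029457 195.94151602] [0.52440776 0.1055253  0.057     ]
[283 181  13   9  85] [288.92941176 184.74117647] exp [289.1958055  184.97796307] [0.61994274 0.11430832 0.057     ]
```

Prediction and image agree to about 1 mm, so I'm pressing on the far spot.

Request:
servo_tool(moves=[[0,0,-0.5,0],[0,0,-1.3,0],[0,0,-2.1,0],[0,0,-2.8,0],[0,0,-3.2,0],[0,0,-3.5,0],[0,0,-3.7,0],[0,0,-3.85,0],[0,0,-4,0],[0,0,-4,0],[0,0,-4,0],[0,0,-4,0]])

```text
time: 18.07
ee_pos: [0.623, 0.1131, 0.1539]
tcp_rot: [180.0, -0.0, 15.5]
wrist_force: [-1.8, 0.8, 0.8]
opening: 0.0214
grasp_force: 32.5
```

```bash
python3 w.py
```

```text
19.0667 [-1.0589  0.1101  1.4803  0.623   0.1131  0.1537] 0.3202907612816663
```

Request:
servo_tool(moves=[[0,0,0.3,0],[0,0,1,0],[0,0,2,0],[0,0,3,0],[0,0,3.7,0],[0,0,4,0],[0,0,4,0],[-1,-0.1,4,0],[-3,-0.25,4,0],[-5,-0.4,4,0],[-7,-0.6,4,0],[-8.5,-0.7,4,0],[-9.3,-0.78,4,0],[-9.5,-0.8,4,0],[-9.5,-0.8,4,0],[-9.5,-0.8,4,0],[-9.5,-0.8,4,0]])

```text
time: 20.48
ee_pos: [0.5286, 0.1051, 0.1933]
tcp_rot: [-180.0, 0.0, 15.5]
wrist_force: [-0.4, 1.2, -0.1]
opening: 0.0218
grasp_force: 32.2
```

Request:
servo_tool(moves=[[0,0,-0.5,0],[0,0,-1.3,0],[0,0,-2.1,0],[0,0,-2.8,0],[0,0,-3.2,0],[0,0,-3.5,0],[0,0,-3.7,0],[0,0,-3.85,0],[0,0,-4,0],[0,0,-4,0],[0,0,-4,0],[0,0,-4,0],[0,0,-4,0],[0,0,-4,0]])

```text
time: 21.65
ee_pos: [0.528, 0.1051, 0.1538]
tcp_rot: [-180.0, -0.0, 15.5]
wrist_force: [-2.0, 0.0, 1.5]
opening: 0.0219
grasp_force: 32.5
```

```bash
python3 w.py
python3 - <<'E'
from h import *
S=camera("scene");T=camera("top");G=get_obs()["ee_pos"]
F=G+[-.0028,0,-.098]
x,y=proj("scene",F).astype(int);print(x,y)
b=S[y-50:y+30,x-40:x+40];a=cv2.resize(T,(533,400))
cv2.imwrite("pics/c8.png",np.hstack([a[:,:395],cv2.resize(b,(400,400),interpolation=cv2.INTER_CUBIC)])[:,:,::-1])
E
```

```text
22.65 [-1.2227 -0.2566  1.1663  0.528   0.1051  0.1536] 0.45793051231042686
266 196
```

View pics/c8.png

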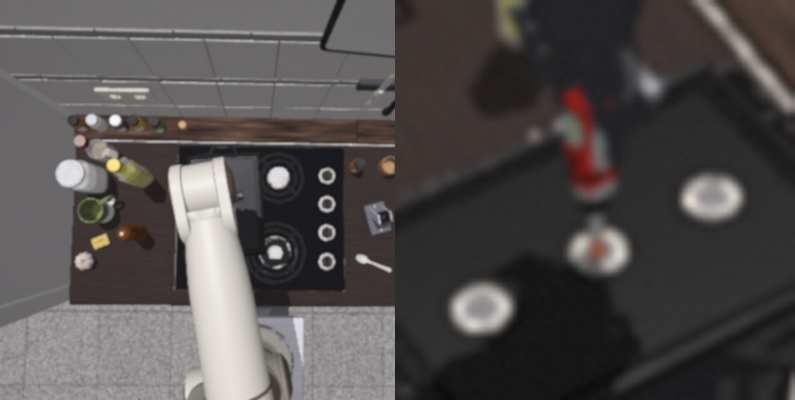

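The copper foot sits in the centre of the middle ring at crop (597,250). The thermometer is upright, pressing about 2.1 to 2.4 N, and the bystanders have not moved.

```bash
python3 -c "
from workcell import *
print(job_done())"
```

```text
the job is handed in; nothing more can be done
None
```

I pressed the thermometer on the near spot, then the far one, then the middle, holding each for over a second at about 2.1–2.4 N. I handed the job in with it still gripped, upright and pressed on the middle spot; no verdict came back.

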